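# Swap the jar at the back of the rack

## Robot

A 6-joint arm with a two-finger parallel gripper is mounted at the origin on a cart in front of the work surface, level with it; the furniture and walls round the work are solid. World frame = base frame: x ahead of the robot, y to its left, z up, the work surface at z = 0. Lengths are in mm, angles in rad, forces in N, time in s.
With the tool pointing down it reaches from about 400 to 925 mm from the base axis. Payload 12.5 kg.
Tool frame: the origin (TCP) lies at the centre of the arm's flange, where the gripper is bolted on; the fingertips stand 190 mm ahead of it and the grasp point (between the pads) lies 171 mm ahead of it; z points along the fingers, y is the line along which they close (so a half turn about z gives the same grasp; the last joint's range is limited). The gripper opens to 95 mm and grips with 3 to 60 N. Pads are 20 mm wide; open, the fingers measure 119 mm over their backs; the gripper's body (75 mm by 180 mm) begins 59 mm behind the grasp point.
Start: joints at [-1.308, 0.491, 1.559, -0, 1.092, -0.106], TCP at [225.329, -582.968, 404.761] pointing down, gripper open.
Joint ranges: [-3.1, 3.1], [-0.84, 2.19], [0.05, 2.79], [-1.13, 4.28], [0.06, 2.93], [-2.69, 2.69]. Speed limits (rad/s): [2.22, 2.22, 2.79, 3.14, 3.14, 3.14].

## Interface

Orientations are given as [roll, pitch, yaw] about the fixed x, y, z axes, in that order (R = Rz(yaw) Ry(pitch) Rx(roll)).
In Python, from cell import env, read_camera, search_frame, cut_out gives the robot as it stands. The module is installed in compiled form; this text tells all that it offers.
- The arm moves only by the tool move_arm, never from a script. Its argument "commands" is a list of rows, each a list of 3 entries, a list of its own where there are three numbers: the shift along the world's x, y, z normalised to -1 to 1, where 1 is 0.03 m, then the turn about the world's z normalised to -1 to 1, where 1 is 0.08 rad, then the opening, from -1 (shut) to 1 (fully open), so that 0 is half open. A call has 1 to 20 rows; each row shifts and turns the commanded pose from where the row before left it; what a row does not reach is not made up. A row lasts 1/12 s, in which the tool goes at most 41.7 mm and 7.16 degrees, less where a joint would pass 70% of its speed; a pose out of reach is approached as far as the arm can. A call with a number of a shift or a turn outside -1 to 1 is refused whole. A call with a gripper value outside its range is refused whole. The fingers move at their own pace and stop on an object; the grip force is fixed at half the most. Time passes only in rows, so rows that do not move let the fingers close. It gives the time, the measured TCP pose, the force, the opening and the grip force at its end, in the units of the state.
- env.state(): the state, without advancing time (a new reading comes with each control period).
- read_camera(name): name is "scene" or "top" or "wrist"; returns a dict with "image" (420x560x3 uint8, red, green, blue), "fx", "fy", "cx", "cy" (pixels), "rvec" (rotation vector, rad) and "tvec" (3), from world to camera coordinates, as OpenCV has them. Camera axes: x right, y down, z forward; pixel columns grow to the right and rows downward; lengths in mm; the calibration is good to about 2 mm. A picture is of the moment at which its call begins. There is no depth.
- env.job_done(): hands the job in; it is judged then, once.
Trained networks look in a picture, given as the dict that the camera call returned (one of the last four; its "shot" number tells which), for a name from the list of things; names that differ only in an ending like _2 or _b are one class to them, and where a whole thing is asked for, a point or a joint stands for the part that bears it (a point fixed in the world has none). Each returns a list of dicts, best first, with "confidence" (0 to 1); they miss things now and then, are a little off and sometimes report something else, mostly with a low value. They report only what shows in the picture. A call takes as long as a camera call.
- search_frame(thing, picture): "at" ([column, row] in pixels, amid what is visible of it).
- cut_out(thing, picture): "region" (420x560 bool, what is visible of it) and "at" ([column, row] in pixels, amid what is visible of it).
The state is a dict: "t": time; "joints": joint angles; "qvel": joint speeds; "tau": joint torques, N m; "eef_pos": TCP position; "tcp_rot": TCP orientation; "ft_force": force on the tool from outside, world axes, zero at the start; "moment": the same for the moment, N m; "opening": opening from 0.0 (shut) to 1.0 (fully open); "grip_force": force on a finger pad.
Only numpy, scipy, OpenCV 4.12 (cv2) and the standard library are available. Lean on these libraries where they do the work, as an engineer would, in place of code of your own. Each camera call takes 0.05 s, during which the arm holds its last target. There are 200 camera calls.

## Task

I need the small black-capped jar that is boxed in at the back of the wooden rack: first stand both the red jar and the blue jar on the cork mat, then put the small jar in the middle of the green coaster, and set the white tin in the small jar's old place at the back of the rack. Finally put the red and blue jars back in the rack, each exactly where it stood. Keep every piece upright and leave the yellow jar beside the rack where it is.

Things in the scene. Friction and masses are not known exactly. Their poses are not given: they have to be found in the camera images.
- red_jar_mid (a point): centre (half-way up, on the axis) of the red screw-top jar: red body and red lid, round, 53 mm diameter, 99 mm tall, about 0.15 kg. It starts upright on one of the two front places of the rack (left or right varies) and must return to that same place. z axis up along the jar.
- blue_jar_mid (a point): centre (half-way up, on the axis) of the blue-green screw-top jar with white lid and paper band, round, 60 mm diameter, 72 mm tall, about 0.15 kg. It starts upright on the other front place of the rack and must return to that same place. z axis up along the jar.
- small_jar_mid (a point): centre (half-way up, on the axis) of the wanted small white jar with a black cap, round, 41 mm diameter, 34 mm tall, about 0.06 kg; it starts upright on the back place of the rack, behind and between the two front jars. z axis up.
- tin_mid (a point): centre (half-way up, on the axis) of the plain white round tin, 47 mm diameter, 50 mm tall, about 0.09 kg, which starts upright on the bench away from the rack. Treat it as solid: grasp it round the outside. z axis up.
- yellow_jar_mid (a point): centre (half-way up) of the yellow jar with white lid, 48 mm diameter, 60 mm tall, loose on the bench just beside the rack's right-hand end; it is not to be moved.
- rack: fixed wooden jar rack; origin: centre of underside, on the bench; x to its back rail (away from robot), y left. Base 150x200 mm, top 8 mm above bench, flush pale wooden discs mark the places: two front at x -25, y +48 and -48 mm, one back at x +25, y 0. Back rail at x +66 to +75, top 44 mm above bench; 8 mm cheeks at both ends, x +22 to +68, top 30 mm; front open. Position and yaw vary.
- back_place (a point): point on top of the rack's base board (8 mm above the bench) at the centre of the back place: where the small jar starts and where the tin must go. Axes as the rack's.
- mat: fixed flat cork mat, the side area, 115 (its x) by 235 (its y) by 3 mm; origin at the centre of its underside, on the bench. Both front jars fit on it side by side along its y.
- coaster: fixed flat green round coaster, 68 mm diameter, 4 mm thick; origin at the centre of its underside, on the bench.

How it is judged (in metres and radians):
On the way, in this order (a step that is already met when the one before it is completed fails the run):
1. the red and the blue jar both stand released and upright on the cork mat (x of red_jar_mid in the frame of mat between -0.058 and 0.058 m and y of red_jar_mid in the frame of mat between -0.118 and 0.118 m and height (world z) of red_jar_mid below 0.0585 m and angle between each of red_jar_mid, blue_jar_mid's own z axis and vertical below 0.15 rad and linear speed of each of red_jar, blue_jar below 0.03 m/s and contact force between the fingers and red_jar below 0.3 N and x of blue_jar_mid in the frame of mat between -0.058 and 0.058 m and y of blue_jar_mid in the frame of mat between -0.118 and 0.118 m and height (world z) of blue_jar_mid below 0.045 m and contact force between the fingers and blue_jar below 0.3 N), for 0.2 s.
2. the small black-capped jar stands released on the coaster (horizontal distance between small_jar_mid and coaster below 0.015 m and height (world z) of small_jar_mid between 0.018 and 0.027 m and angle between small_jar_mid's own z axis and vertical below 0.15 rad and linear speed of small_jar below 0.03 m/s and contact force between the fingers and small_jar below 0.3 N), for 0.2 s.
3. the white tin stands released on the back place of the rack (horizontal distance between tin_mid and back_place below 0.015 m and height (world z) of tin_mid between 0.03 and 0.039 m and angle between tin_mid's own z axis and vertical below 0.15 rad and linear speed of tin below 0.03 m/s and contact force between the fingers and tin below 0.3 N), for 0.2 s.
At the end, for the whole second after the job is handed in: The small black-capped jar stands on the coaster, its centre within 15 mm of the coaster's; the tin stands on the rack's back place within 15 mm; the red and the blue jar stand in the rack within 15 mm of where each stood at the start; all four upright (within 0.15 rad), released and at rest (all of step 2 and all of step 3 and distance of each of red_jar_mid, blue_jar_mid from where it was at the start of the episode below 0.015 m and angle between each of red_jar_mid, blue_jar_mid's own z axis and vertical below 0.15 rad and linear speed of each of red_jar, blue_jar below 0.03 m/s and contact force between the fingers and red_jar below 0.3 N and contact force between the fingers and blue_jar below 0.3 N); the robot touches nothing.
It fails at once if one of the four pieces tipped over (more than 0.6 rad) (angle between any of red_jar_mid, blue_jar_mid, small_jar_mid, tin_mid's own z axis and vertical above 0.6 rad).
It fails at once if the yellow jar moved more than 20 mm (distance of yellow_jar_mid from where it was at the start of the episode above 0.02 m).
It also fails if it takes over 136 s, if anything falls off the work surface, if the arm or the gripper's body presses on something with over 40 N, if the wrist force passes 120 N, or if a joint passes its speed limit or range.

## Working session

There is one attempt and no reset: what is moved stays moved. The work goes in short steps, Python scripts to look and compute and a tool call to move; the robot and the scene stay as the last step left them, time stands still between calls to the robot, and variables do not carry over. Pictures are saved under pics/ and viewed, at most 14 in all, crops included, and the job is handed in when it is done.

Besides the shell and the picture viewer there is one more tool, called after "Emit:" as name(argument=value, ...) on one line, values as JSON. move_arm: Moves the arm, as the interface text tells. Its arguments: {"type":"object","properties":{"commands":{"type":"array","items":{"type":"array"}}},"required":["commands"]}

```bash
mkdir -p pics; cat > h.py <<'E'
import numpy as np, cv2
from cell import env, read_camera, search_frame, cut_out
def ray(p,uv):
    K=np.array([[p["fx"],0,p["cx"]],[0,p["fy"],p["cy"]],[0,0,1.]])
    R=cv2.Rodrigues(np.array(p["rvec"],float))[0]; t=np.array(p["tvec"],float).ravel()
    d=R.T@np.linalg.solve(K,[uv[0],uv[1],1.]); return -R.T@t,d
def at_z(p,uv,z):
    o,d=ray(p,uv); return (o+d*(z-o[2])/d[2])[:2]
def proj(p,X):
    K=np.array([[p["fx"],0,p["cx"]],[0,p["fy"],p["cy"]],[0,0,1.]])
    return cv2.projectPoints(np.array(X,float).reshape(-1,3),np.array(p["rvec"],float),np.array(p["tvec"],float),K,None)[0].reshape(-1,2)
def save(p,n): cv2.imwrite(f"pics/{n}.png",p["image"][:,:,::-1])
E
python3 - <<'E'
from h import *
s=env.state(); print(s)
Z=dict(red_jar_mid=49.5+8,blue_jar_mid=36+8,small_jar_mid=17+8,tin_mid=25,yellow_jar_mid=30,rack=8,mat=3,coaster=4)
for c in ("scene","top"):
    p=read_camera(c); save(p,c+"0")
    o,_=ray(p,(0,0)); print(c,o.round())
    for k,z in Z.items():
        for r in cut_out(k,p)[:2]:
            print(k,round(r["confidence"],2),np.round(r["at"]),int(r["region"].sum()),at_z(p,r["at"],z).round())
E
```

```text
{'t': 0.0, 'joints': array([-1.30759175e+00,  4.91545010e-01,  1.55945515e+00, -1.19955790e-06,
        1.09172858e+00, -1.05577096e-01]), 'qvel': array([-0.00018879,  0.00135833, -0.00119783,  0.00042244,  0.0018707 ,
       -0.00036468]), 'tau': array([-7.93321815e-04, -6.12652588e+01, -2.58182609e+01,  6.92316354e-02,
        4.82430216e-02, -1.09941921e-04]), 'eef_pos': array([ 225.32352421, -582.92725651,  404.16871125]), 'tcp_rot': array([-3.14046278e+00, -1.18663944e-04,  3.68782155e-01]), 'ft_force': array([-0.51864871,  0.13236931, -0.00754746]), 'moment': array([-0.00106978, -0.04397677,  0.01181789]), 'grip_force': 0.0, 'opening': 1.000906294961592}
scene [-275.  463.  611.]
red_jar_mid 0.68 [287. 202.] 852 [631. -46.]
blue_jar_mid 0.64 [315. 194.] 649 [ 660. -150.]
blue_jar_mid 0.22 [275. 210.] 1599 [630. -13.]
small_jar_mid 0.16 [190. 291.] 516 [450. 274.]
yellow_jar_mid 0.53 [337. 182.] 229 [ 713. -258.]
rack 0.81 [276. 212.] 1662 [680. -42.]
rack 0.18 [288. 201.] 802 [718. -98.]
mat 0.75 [281. 266.] 2224 [464.  61.]
mat 0.38 [275. 211.] 1653 [692. -46.]
coaster 0.59 [189. 290.] 571 [480. 267.]
top [ 476.   14. 1149.]
red_jar_mid 0.77 [310. 192.] 447 [634. -50.]
blue_jar_mid 0.57 [346. 184.] 546 [ 657. -142.]
small_jar_mid 0.73 [324. 169.] 227 [698. -89.]
small_jar_mid 0.37 [330. 180.] 3373 [ 669. -103.]
tin_mid 0.72 [407. 254.] 341 [ 480. -293.]
yellow_jar_mid 0.75 [388. 166.] 388 [ 702. -253.]
rack 0.93 [327. 179.] 3441 [675. -98.]
mat 0.89 [284. 261.] 4144 [465.  17.]
coaster 0.98 [191. 258.] 536 [477. 256.]
```

View top.

```bash
python3 - <<'E'
import cv2
a=cv2.imread("pics/top0.png")[130:310,150:450]; cv2.imwrite("pics/top0c.png",cv2.resize(a,None,fx=2.6,fy=2.6,interpolation=cv2.INTER_CUBIC))
E
```

```text
(no output)
```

View pics/top0c.png

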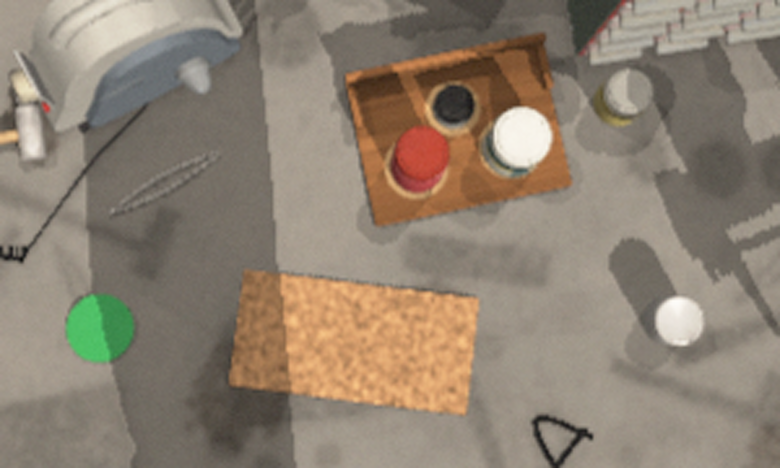

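View pics/scene0.png

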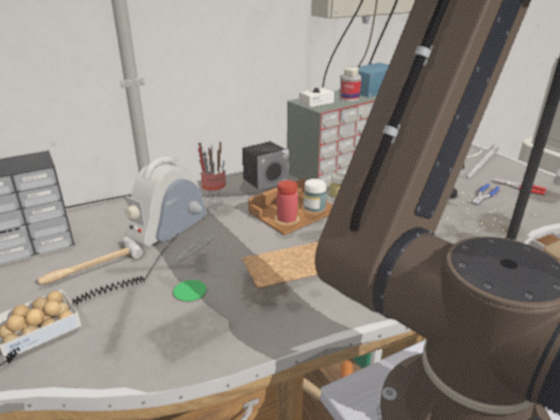

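The overview shows red front-left and blue front-right on the rack (yaw about +0.17), with the small jar behind them. The mat, coaster and tin match the network positions. Next I'll move above the rack, turning the fingers to close along the rack's x.

Emit:
move_arm(commands=[[[0.7,0.8,0],0.86,1],[[0.7,0.8,0],0.86,1],[[0.7,0.8,0],0.86,1],[[0.7,0.8,0],0.86,1],[[0.7,0.8,0],0.86,1],[[0.7,0.8,0],0.86,1],[[0.7,0.8,0],0.86,1],[[0.7,0.8,0],0.86,1],[[0.7,0.8,0],0.86,1],[[0.7,0.8,0],0.86,1],[[0.7,0.8,0],0.86,1],[[0.7,0.8,0],0.86,1],[[0.7,0.8,0],0.86,1],[[0.7,0.8,0],0.86,1],[[0.7,0.8,0],0.86,1],[[0.7,0.8,0],0.86,1],[[0.7,0.8,0],0.86,1],[[0.7,0.8,0],0.86,1],[[0.7,0.8,0],0.86,1],[[0.7,0.8,0],0.86,1]])

```text
t: 2.57
eef_pos: [646.2, -101.5, 404.8]
tcp_rot: [3.141, 0.0, 1.748]
ft_force: [0.4, -0.8, 1.2]
opening: 1.001
grip_force: 0.0
```

```bash
python3 - <<'E'
from h import *
s=env.state(); print(s["t"],s["eef_pos"],s["tcp_rot"],s["joints"])
p=read_camera("wrist"); print(ray(p,(280,210)))
import pickle; pickle.dump(p,open("w1.pkl","wb"))
cv2.imwrite("pics/w1.png",cv2.resize(p["image"][:,:,::-1],(800,600)))
Z=dict(red_jar_mid=49.5+8,blue_jar_mid=36+8,small_jar_mid=17+8,yellow_jar_mid=30,rack=8,mat=3)
for k,z in Z.items():
    for r in cut_out(k,p)[:1]: print(k,round(r["confidence"],2),np.round(r["at"]),int(r["region"].sum()),at_z(p,r["at"],z).round())
E
```

```text
2.5667 [ 646.20647635 -101.53624627  404.80918543] [3.14142720e+00 6.86975958e-05 1.74831719e+00] [-2.56768230e-01  5.33041033e-01  1.48188964e+00  8.08135711e-06
  1.12648299e+00 -4.34292576e-01]
(array([632.80970243, -23.68356101, 384.77816864]), array([ 0.04362035, -0.28604735, -0.95729216]))
red_jar_mid 0.93 [282. 143.] 2719 [638. -53.]
blue_jar_mid 0.61 [284. 232.] 2987 [ 657. -150.]
small_jar_mid 0.68 [324. 182.] 1200 [693. -90.]
yellow_jar_mid 0.77 [306. 294.] 751 [ 700. -232.]
rack 0.7 [326. 160.] 16139 [692. -67.]
mat 0.71 [133.  74.] 16831 [464. -12.]
```

View pics/w1.png

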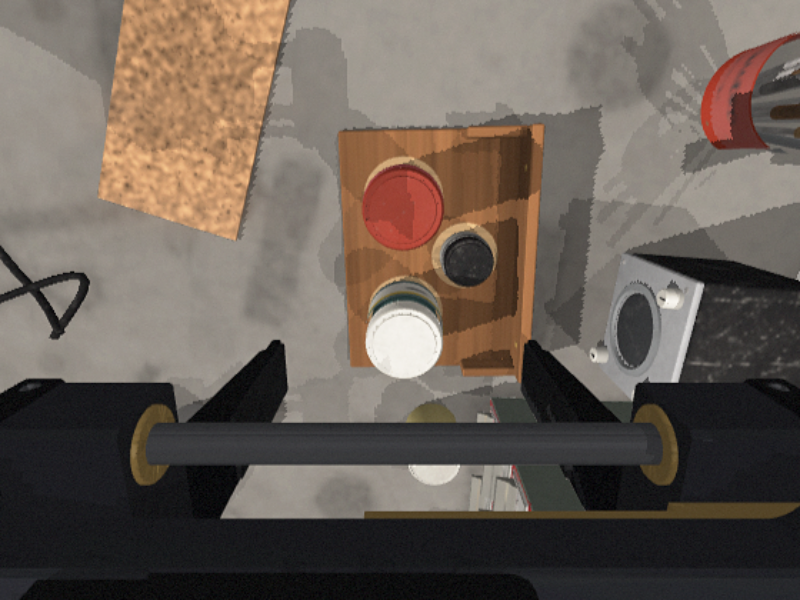

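The wrist picture (800x600) shows the red lid at (403,208), the blue lid at (404,341) and the black cap at (468,260). The rack's front corners are at (340,131) and (351,367). Two mat corners are at (99,198) and (238,240).

```bash
python3 - <<'E'
from h import *
import pickle
from scipy.optimize import least_squares
p=pickle.load(open("w1.pkl","rb")); k=0.7
for n,u,z in [("red",(403,208),107),("blue",(403.5,341),80),("small",(468,260),42),("matFR?",(99,198),3),("mat",(238,240),3)]:
    print(n,at_z(p,np.array(u)*k,z).round(1))
# rack fit: front corners z8, rail top ends z44 (x75, y±100), discs
M=np.array([[-75,100,8],[-75,-100,8],[75,100,44],[66,100,44],[-25,48,107],[-25,-48,80],[25,0,42]],float)
U=np.array([(340,131),(351,367),(544,125),(531,125),(403,208),(403.5,341),(468,260)])*k
def W(q): 
    c,s=np.cos(q[2]),np.sin(q[2]); return np.c_[q[0]+c*M[:,0]-s*M[:,1],q[1]+s*M[:,0]+c*M[:,1],M[:,2]]
f=least_squares(lambda q:(proj(p,W(q))-U).ravel(),[675,-98,.17],loss="soft_l1")
print(f.x,(proj(p,W(f.x))-U).round(1)); print(W(f.x)[4:].round(1))
# mat from top
t=read_camera("top")
r=cut_out("mat",t)[0]["region"].astype(np.uint8)
b=cv2.boxPoints(cv2.minAreaRect(cv2.findNonZero(r))); print("mat corners",[at_z(t,x,3).round() for x in b])
for n,z in (("coaster",4),):
    r=cut_out(n,t)[0]["region"]; print(n,at_z(t,np.argwhere(r).mean(0)[::-1],z).round(1))
h=cv2.cvtColor(t["image"],cv2.COLOR_RGB2HSV); 
r=cut_out("tin_mid",t)[0]; print("tin",r["confidence"],at_z(t,r["at"],45).round(1))
print(env.state()["eef_pos"])
E
```

```text
red [637.3 -50. ]
blue [ 654.4 -144.3]
small [693.7 -85.9]
matFR? [394.3 -95.4]
mat [ 508.1 -110. ]
[ 6.70515544e+02 -9.36998623e+01  1.87993446e-01] [[-2.3 -1.2]
 [-1.8  0.1]
 [ 0.9 -1.2]
 [ 1.  -1.1]
 [-0.6  1.3]
 [ 0.3  1.2]
 [ 0.6  3. ]]
[[ 637.   -51.2  107. ]
 [ 654.9 -145.5   80. ]
 [ 695.1  -89.    42. ]]
mat corners [array([428., 137.]), array([540., 122.]), array([520., -13.]), array([408.,   4.])]
coaster [483.  264.5]
tin 0.62 [ 484.1 -294.1]
[ 644.98499927 -103.72813517  404.99248625]
```

Emit:
move_arm(commands=[[[-0.13,0.9,0],0.1,1],[[-0.13,0.9,0],0,1],[[0,0,-1],0,1],[[0,0,-1],0,1],[[0,0,-1],0,1],[[0,0,-1],0,1],[[0,0,-1],0,1],[[0,0,-0.6],0,1],[[0,0,0],0,1],[[0,0,0],0,1],[[0,0,0],0,1],[[0,0,0],0,-1],[[0,0,0],0,-1],[[0,0,0],0,-1],[[0,0,0],0,-1],[[0,0,0],0,-1],[[0,0,0],0,-1],[[0,0,0],0,-1]])

```text
t: 4.62
eef_pos: [637.5, -49.0, 236.8]
tcp_rot: [-3.142, -0.0, 1.753]
ft_force: [-1.4, -0.3, 2.5]
opening: 0.566
grip_force: 0.9
```

Emit:
move_arm(commands=[[[0,0,0],0,-1],[[0,0,0],0,-1],[[0,0,0],0,-1],[[0,0,0.3],0,-1],[[0,0,0.7],0,-1],[[0,0,1],0,-1],[[0,0,1],0,-1],[[0,0,0],0,-1],[[0,0,0],0,-1]])

```text
t: 5.37
eef_pos: [637.5, -48.9, 328.6]
tcp_rot: [3.138, 0.001, 1.753]
ft_force: [-0.9, -0.3, -2.4]
opening: 0.555
grip_force: 30.0
```

Emit:
move_arm(commands=[[[-0.35,0.25,0],0,-1],[[-0.69,0.49,0],0,-1],[[-0.69,0.49,0],0,-1],[[-0.69,0.49,0],0,-1],[[-0.69,0.49,0],0,-1],[[-0.69,0.49,0],0,-1],[[-0.69,0.49,0],0,-1],[[-0.69,0.49,0],0,-1],[[-0.35,0.25,0],0,-1],[[0,0,0],0,-1],[[0,0,-0.8],0,-1],[[0,0,-1],0,-1],[[0,0,-0.8],0,-1],[[0,0,-0.4],0,-1],[[0,0,-0.15],0,-1],[[0,0,0],0,-1],[[0,0,0],0,-1],[[0,0,0],0,-1]])

```text
t: 6.87
eef_pos: [472.2, 68.6, 232.2]
tcp_rot: [3.141, 0.0, 1.752]
ft_force: [0.3, -0.5, -2.1]
opening: 0.553
grip_force: 30.0
```

Emit:
move_arm(commands=[[[0,0,-0.03],0,-1],[[0,0,0],0,-1],[[0,0,0],0,0.6],[[0,0,0],0,1],[[0,0,0],0,1],[[0,0,0],0,1],[[0,0,0],0,1],[[0,0,1],0,1],[[0,0,1],0,1],[[0,0,1],0,1],[[0,0,1],0,1],[[0,0,0],0,1],[[0,0,0],0,1]])

```text
t: 7.95
eef_pos: [471.5, 69.0, 352.6]
tcp_rot: [3.138, 0.001, 1.753]
ft_force: [-0.5, -0.3, 0.0]
opening: 0.998
grip_force: 0.0
```

Emit:
move_arm(commands=[[[0.67,-0.79,0],0,1],[[0.67,-0.79,0],0,1],[[0.67,-0.79,0],0,1],[[0.67,-0.79,0],0,1],[[0.67,-0.79,0],0,1],[[0.67,-0.79,0],0,1],[[0.67,-0.79,0],0,1],[[0.67,-0.79,0],0,1],[[0.67,-0.79,0],0,1],[[0,0,0],0,1],[[0,0,0],0,1],[[0,0,0],0,1]])

```text
t: 8.95
eef_pos: [652.2, -144.2, 349.5]
tcp_rot: [-3.139, -0.001, 1.753]
ft_force: [0.0, 0.7, -0.1]
opening: 1.001
grip_force: 0.0
```

```bash
python3 - <<'E'
from h import *
import pickle
p=read_camera("wrist");pickle.dump(p,open("w2.pkl","wb"))
cv2.imwrite("pics/w2.png",cv2.resize(p["image"][:,:,::-1],(800,600))); print(env.state()["eef_pos"],env.state()["tcp_rot"])
E
```

```text
[ 652.11981409 -143.78752778  350.12007949] [-3.13976627e+00 -1.14109709e-03  1.75309305e+00]
```

View pics/w2.png

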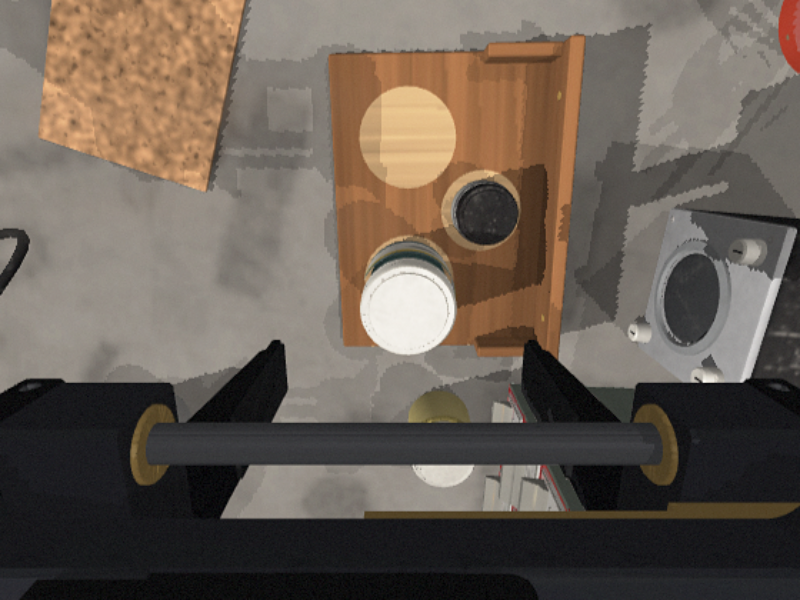

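The red place's disc is now clear at (408,137). The blue lid is at (408,307), the back disc at (481,209) and the black cap at (486,212).

```bash
python3 - <<'E'
from h import *
import pickle
from scipy.optimize import least_squares
p=pickle.load(open("w2.pkl","rb")); k=0.7
for n,u,z in [("redplace",(408,137),8),("blue",(408,307),80),("back",(481,209),8),("small",(486,212),42),("fl",(329,56),8),("fr",(345,347),8),("mat",(39,137),3),("mat",(207,191),3)]:
    print(n,at_z(p,np.array(u)*k,z).round(1))
E
```

```text
redplace [637.8 -50.4]
blue [ 654.6 -143.9]
back [695.8 -87.5]
small [693.2 -86.5]
fl [579.8 -11.7]
fr [ 618.4 -205.8]
mat [393.7 -94.7]
mat [ 507.1 -110. ]
```

Emit:
move_arm(commands=[[[0.08,0,-1],0,1],[[0,0,-1],0,1],[[0,0,-1],0,1],[[0,0,-0.8],0,1],[[0,0,-0.3],0,1],[[0,0,0],0,1],[[0,0,0],0,1],[[0,0,0],0,-1],[[0,0,0],0,-1],[[0,0,0],0,-1],[[0,0,0],0,-1],[[0,0,0],0,-1],[[0,0,0],0,-1],[[0,0,0],0,-1],[[0,0,0],0,-1],[[0,0,0],0,-1],[[0,0,0],0,-1]])

```text
t: 10.42
eef_pos: [654.9, -144.4, 228.7]
tcp_rot: [3.141, 0.0, 1.753]
ft_force: [-1.3, 0.8, 4.6]
opening: 0.628
grip_force: 30.0
```

Emit:
move_arm(commands=[[[0,0,0.3],0,-1],[[0,0,0.7],0,-1],[[0,0,1],0,-1],[[0,0,0.5],0,-1],[[-0.4,0.2,0],0,-1],[[-0.82,0.43,0],0,-1],[[-0.82,0.43,0],0,-1],[[-0.82,0.43,0],0,-1],[[-0.82,0.43,0],0,-1],[[-0.82,0.43,0],0,-1],[[-0.82,0.43,0],0,-1],[[-0.82,0.43,0],0,-1],[[-0.42,0.25,0],0,-1],[[0,0,0],0,-1],[[0,0,-1],0,-1],[[0,0,-1],0,-1],[[0,0,-0.4],0,-1],[[0,0,-0.1],0,-1],[[0,0,0],0,-1],[[0,0,0],0,-1]])

```text
t: 12.08
eef_pos: [458.8, -40.8, 228.9]
tcp_rot: [3.141, 0.0, 1.753]
ft_force: [0.5, 0.3, -1.7]
opening: 0.629
grip_force: 30.0
```

Emit:
move_arm(commands=[[[0,0,-0.14],0,-1],[[0,0,-0.03],0,-1],[[0,0,0],0,-1],[[0,0,0],0,0.6],[[0,0,0],0,1],[[0,0,0],0,1],[[0,0,0],0,1],[[0,0,1],0,1],[[0,0,1],0,1],[[0,0,1],0,1],[[0,0,0],0,1],[[0,0,0],0,1]])

```text
t: 13.08
eef_pos: [458.1, -40.5, 314.4]
tcp_rot: [3.138, 0.001, 1.753]
ft_force: [0.6, -0.3, -0.8]
opening: 0.999
grip_force: 0.0
```

Emit:
move_arm(commands=[[[0.4,-0.08,0],-0.98,1],[[0.4,-0.08,0],-0.98,1],[[0.4,-0.08,0],-0.98,1],[[0.4,-0.08,0],-0.98,1],[[0.4,-0.08,0],-0.98,1],[[0.4,-0.08,0],-0.98,1],[[0.4,-0.08,0],-0.98,1],[[0.4,-0.08,0],-0.98,1],[[0.4,-0.08,0],-0.98,1],[[0.4,-0.08,0],-0.98,1],[[0.4,-0.08,0],-0.98,1],[[0.4,-0.08,0],-0.98,1],[[0.4,-0.08,0],-0.98,1],[[0.4,-0.08,0],-0.98,1],[[0.4,-0.08,0],-0.98,1],[[0.4,-0.08,0],-0.98,1],[[0.4,-0.08,0],-0.98,1],[[0.4,-0.08,0],-0.98,1],[[0.4,-0.08,0],-0.98,1],[[0,0,0],-0.98,1]])

```text
t: 14.75
eef_pos: [687.5, -86.6, 310.8]
tcp_rot: [-3.141, 0.001, 0.181]
ft_force: [-0.5, 0.4, 0.4]
opening: 1.002
grip_force: 0.0
```

Emit:
move_arm(commands=[[[0,0,0],0,1],[[0,0,0],0,1],[[0,0,0],0,1]])

```text
t: 15.0
eef_pos: [685.9, -86.1, 312.2]
tcp_rot: [-3.141, 0.001, 0.187]
ft_force: [1.0, -0.0, -0.2]
opening: 0.997
grip_force: 0.0
```

```bash
python3 - <<'E'
from h import *
p=read_camera("top"); a=p["image"][130:310,150:450,::-1]
cv2.imwrite("pics/t2.png",cv2.resize(a,None,fx=2.6,fy=2.6,interpolation=cv2.INTER_CUBIC))
for n,z in (("red_jar_mid",52.5),("blue_jar_mid",39),("coaster",4),("tin_mid",25)):
    for r in cut_out(n,p)[:1]: print(n,r["confidence"],at_z(p,r["at"],z).round(),at_z(p,np.argwhere(r["region"]).mean(0)[::-1],z).round(1))
print(env.state()["eef_pos"],env.state()["tcp_rot"])
E
```

```text
red_jar_mid 0.59 [469.  72.] [474.4  67.5]
coaster 0.96 [486. 256.] [486.2 264.5]
tin_mid 0.71 [ 486. -301.] [ 483.7 -295.1]
[686.0185509  -86.13868487 313.32582446] [ 3.14148579e+00 -1.04566821e-04  1.85494520e-01]
```

View pics/t2.png

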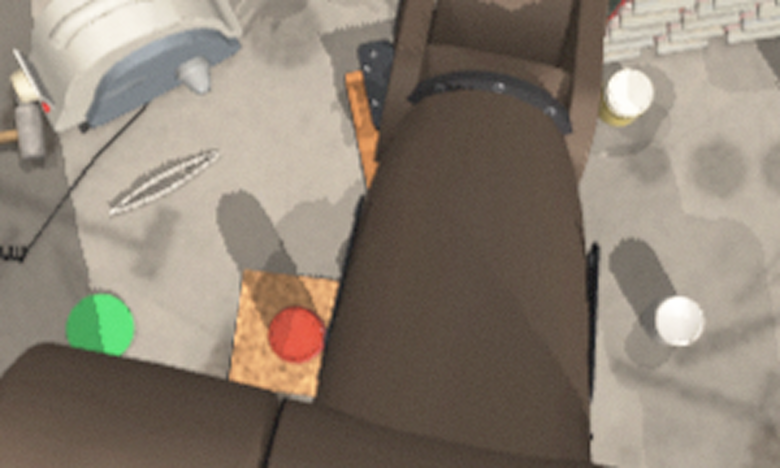

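The red jar stands upright on the mat at crop (297,334). The arm hides the blue jar. Now the small jar.

Emit:
move_arm(commands=[[[0.24,0,-0.6],0,1],[[0,0,-1],0,1],[[0,0,-1],0,1],[[0,0,-0.7],0,1],[[0,0,-0.3],0,1],[[0,0,-0.1],0,1],[[0,0,0],0,1],[[0,0,0],0,-1],[[0,0,0],0,-1],[[0,0,0],0,-1],[[0,0,0],0,-1],[[0,0,0],0,-1],[[0,0,0],0,-1],[[0,0,0],0,-1],[[0,0,0],0,-1],[[0,0,0],0,-1],[[0,0,0],0,-1],[[0,0,0],0,-1],[[0,0,0],0,-1],[[0,0,0],0,-1]])

```text
t: 16.92
eef_pos: [693.3, -86.2, 202.2]
tcp_rot: [3.141, 0.0, 0.185]
ft_force: [-0.0, -0.3, 0.3]
opening: 0.427
grip_force: 30.0
```

Emit:
move_arm(commands=[[[0,0,0.4],0,-1],[[0,0,0.8],0,-1],[[0,0,1],0,-1],[[0,0,1],0,-1],[[-0.6,0.4,0.8],0,-1],[[-1,0.8,0],0,-1],[[-1,0.8,0],0,-1],[[-1,0.8,0],0,-1],[[-0.9,0.9,0],0,-1],[[-0.7,0.9,0],0,-1],[[-0.7,0.9,0],0,-1],[[-0.7,0.9,0],0,-1],[[-0.7,0.9,0],0,-1],[[-0.7,0.9,0],0,-1],[[-0.7,0.9,0],0,-1],[[-0.4,0.9,0],0,-1],[[0,0.9,0],0,-1],[[0,0.9,0],0,-1],[[0,0,0],0,-1],[[0,0,0],0,-1]])

```text
t: 18.58
eef_pos: [419.9, 268.7, 322.8]
tcp_rot: [-3.142, -0.001, 0.187]
ft_force: [-0.6, -1.0, -1.0]
opening: 0.425
grip_force: 30.0
```

```bash
python3 - <<'E'
from h import *
p=read_camera("wrist"); cv2.imwrite("pics/w3.png",cv2.resize(p["image"][:,:,::-1],(800,600)))
r=cut_out("coaster",p)[0]; c=np.argwhere(r["region"])[:,::-1]
print(r["confidence"],c.min(0),c.max(0),at_z(p,r["at"],4),at_z(p,c.mean(0),4).round(1),at_z(p,(c.min(0)+c.max(0))/2,4).round(1))
print(env.state()["eef_pos"],env.state()["tcp_rot"],env.state()["grip_force"])
E
```

```text
0.81 [264  98] [336 173] [482.44005761 265.51382122] [482.6 264.4] [482.4 264. ]
[420.14946721 267.3830196  322.56366299] [3.14139778e+00 1.45252342e-04 1.84950423e-01] 29.9999338388443
```

View pics/w3.png

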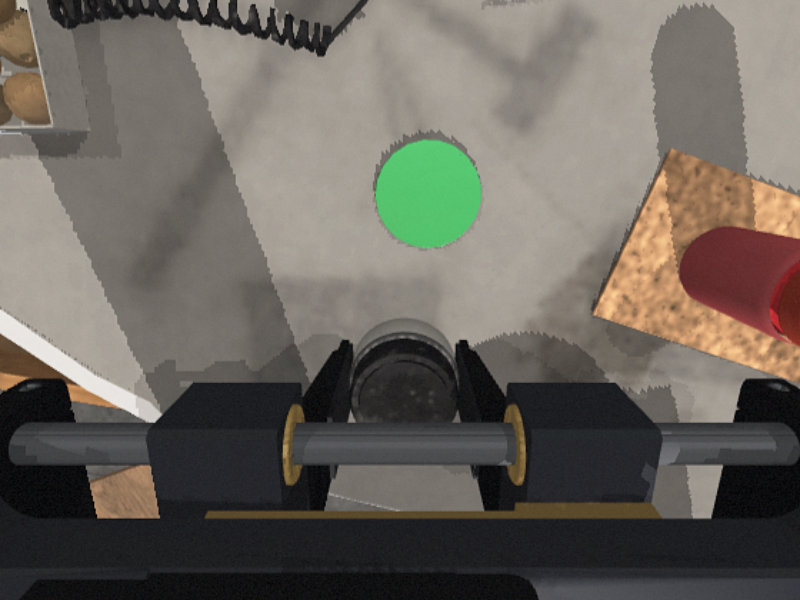

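The held jar sits between the pads at (405,380) and the coaster is at (429,194), which is world (482.5, 264).

Emit:
move_arm(commands=[[[0.5,0,0],0,-1],[[0.8,-0.05,0],0,-1],[[0.6,-0.06,0],0,-1],[[0.18,0,-0.4],0,-1],[[0,0,-1],0,-1],[[0,0,-1],0,-1],[[0,0,-1],0,-1],[[0,0,-0.5],0,-1],[[0,0,-0.2],0,-1],[[0,0,-0.04],0,-1],[[0,0,0],0,-1],[[0,0,0],0,-1]])

```text
t: 19.68
eef_pos: [482.6, 264.0, 198.2]
tcp_rot: [3.141, 0.0, 0.184]
ft_force: [-0.1, 1.0, -0.3]
opening: 0.428
grip_force: 30.0
```

Emit:
move_arm(commands=[[[0,0,-0.02],0,-1],[[0,0,0],0,0.3],[[0,0,0],0,0.6],[[0,0,0],0,1],[[0,0,0],0,1],[[0,0,0],0,1],[[0,0,0],0,1],[[0,0,1],0,1],[[0,0,1],0,1],[[0,0,1],0,1],[[0,0,1],0,1],[[0,0,0],0,1]])

```text
t: 20.68
eef_pos: [483.2, 264.8, 322.6]
tcp_rot: [-3.14, -0.008, 0.185]
ft_force: [0.4, -0.9, 0.2]
opening: 1.0
grip_force: 0.0
```

Emit:
move_arm(commands=[[[-0.1,-0.98,0],0,1],[[-0.1,-0.98,0],0,1],[[-0.1,-0.98,0],0,1],[[-0.1,-0.98,0],0,1],[[-0.1,-0.98,0],0,1],[[-0.1,-0.98,0],0,1],[[-0.1,-0.98,0],0,1],[[-0.1,-0.98,0],0,1],[[-0.1,-0.98,0],0,1],[[-0.1,-0.98,0],0,1],[[-0.1,-0.98,0],0,1],[[-0.1,-0.98,0],0,1],[[-0.1,-0.98,0],0,1],[[-0.1,-0.98,0],0,1],[[-0.1,-0.98,0],0,1],[[-0.1,-0.98,0],0,1],[[-0.1,-0.98,0],0,1],[[-0.1,-0.98,0],0,1],[[-0.1,-0.98,0],0,1],[[-0.1,0,0],0,1]])

```text
t: 22.35
eef_pos: [422.6, -298.1, 317.2]
tcp_rot: [3.14, -0.001, 0.182]
ft_force: [-0.1, -0.3, -0.4]
opening: 1.0
grip_force: 0.0
```

Emit:
move_arm(commands=[[[0,0,0],0,1],[[0,0,0],0,1],[[0,0,0],0,1]])

```text
t: 22.6
eef_pos: [422.8, -293.2, 317.4]
tcp_rot: [-3.141, 0.0, 0.185]
ft_force: [0.7, 0.0, 0.4]
opening: 1.0
grip_force: 0.0
```

```bash
python3 - <<'E'
from h import *
p=read_camera("wrist"); cv2.imwrite("pics/w4.png",cv2.resize(p["image"][:,:,::-1],(800,600)))
for r in cut_out("tin_mid",p)[:2]:
    c=np.argwhere(r["region"])[:,::-1]; print(r["confidence"],r["at"],c.min(0),c.max(0),at_z(p,r["at"],30).round(1))
import pickle; pickle.dump(p,open("w4.pkl","wb"))
t=read_camera("top")
for n,z in (("red_jar_mid",102),("blue_jar_mid",75),("small_jar_mid",38)):
    for r in cut_out(n,t)[:1]: print(n,r["confidence"],at_z(t,r["at"],z).round())
a=t["image"][130:310,150:450,::-1]
cv2.imwrite("pics/t3.png",cv2.resize(a,None,fx=2.6,fy=2.6,interpolation=cv2.INTER_CUBIC))
print(env.state()["eef_pos"],env.state()["tcp_rot"])
E
```

```text
0.68 [300.3, 143.4] [267 112] [327 172] [ 480.6 -297.4]
red_jar_mid 0.69 [470.  68.]
blue_jar_mid 0.62 [459. -44.]
small_jar_mid 0.76 [485. 259.]
[ 422.93227175 -293.60567476  317.54205812] [ 3.14137284e+00 -8.44891264e-05  1.85610057e-01]
```

View pics/w4.png

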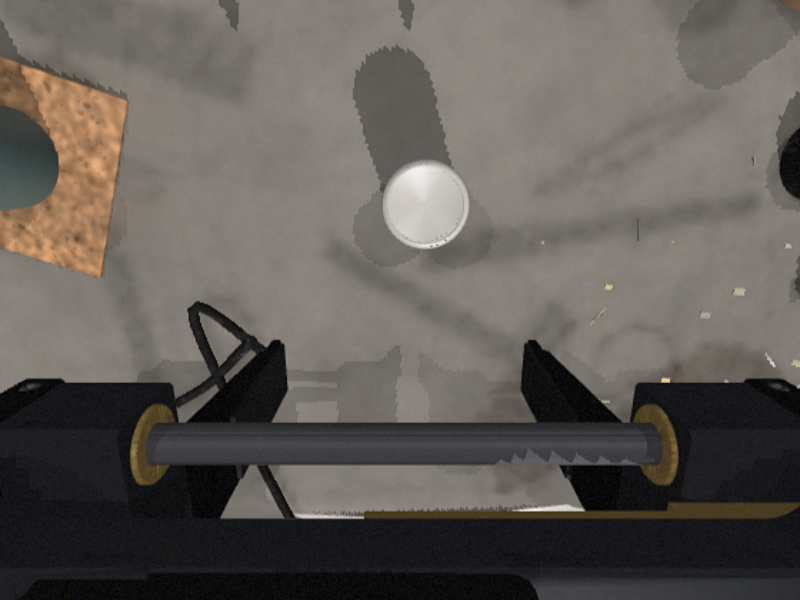

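View pics/t3.png

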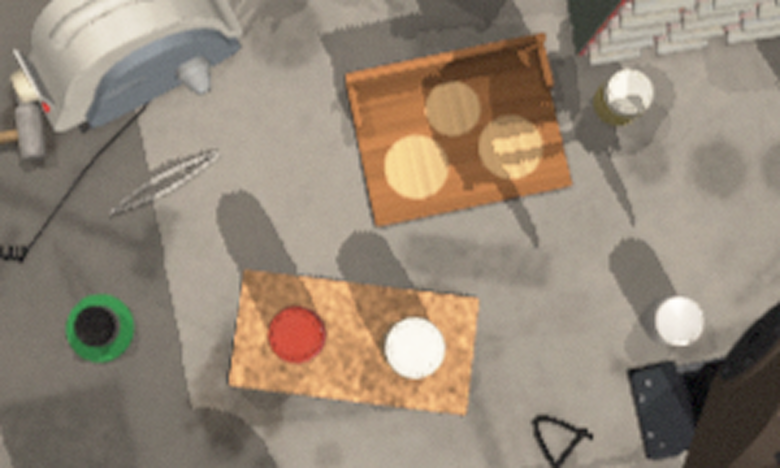

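Everything is in place: red at (297,334) and blue at (415,348) on the mat, the small jar on the coaster at (97,327). In the wrist picture the tin's top is centred at (426,203).

```bash
python3 - <<'E'
from h import *
import pickle
p=pickle.load(open("w4.pkl","rb"))
print(at_z(p,np.array((426,204))*.7,50).round(1))
t=read_camera("top")
for n,u in (("back",(453,108)),("red",(416,167)),("blue",(511,147))): print(n,at_z(t,(150+u[0]/2.6,130+u[1]/2.6),8).round(1))
E
```

```text
[ 482.3 -294.3]
back [695.2 -90.7]
red [636.1 -52.4]
blue [ 654.8 -147.5]
```

Emit:
move_arm(commands=[[[0.7,0,0],0,1],[[0.8,-0.02,0],0,1],[[0.48,0,0],0,1],[[0,0,-0.8],0,1],[[0,0,-1],0,1],[[0,0,-1],0,1],[[0,0,-0.8],0,1],[[0,0,-0.25],0,1],[[0,0,0],0,1],[[0,0,0],0,-1],[[0,0,0],0,-1],[[0,0,0],0,-1],[[0,0,0],0,-1],[[0,0,0],0,-1],[[0,0,0],0,-1],[[0,0,0],0,-1],[[0,0,0],0,-1],[[0,0,0],0,-1],[[0,0,0],0,-1],[[0,0,0],0,-1]])

```text
t: 24.62
eef_pos: [482.1, -294.7, 202.1]
tcp_rot: [3.141, 0.0, 0.185]
ft_force: [-0.9, 0.8, 3.4]
opening: 0.496
grip_force: 30.0
```

Emit:
move_arm(commands=[[[0,0,0.4],0,-1],[[0,0,0.9],0,-1],[[0,0,1],0,-1],[[0,0,0.7],0,-1],[[0.4,0.4,0],0,-1],[[0.9,0.87,0],0,-1],[[0.9,0.87,0],0,-1],[[0.9,0.87,0],0,-1],[[0.9,0.87,0],0,-1],[[0.9,0.87,0],0,-1],[[0.9,0.87,0],0,-1],[[0.9,0.87,0],0,-1],[[0.4,0.38,0],0,-1],[[0,0,0],0,-1],[[0,0,0],0,-1],[[0,0,-0.8],0,-1],[[0,0,-0.8],0,-1],[[0,0,-0.5],0,-1],[[0,0,0],0,-1],[[0,0,0],0,-1]])

```text
t: 26.28
eef_pos: [694.6, -89.6, 229.0]
tcp_rot: [-3.141, 0.001, 0.184]
ft_force: [0.4, 0.4, -1.6]
opening: 0.491
grip_force: 30.0
```

Emit:
move_arm(commands=[[[0.02,0.04,-0.4],0,-1],[[0,0,-0.2],0,-1],[[0,0,-0.04],0,-1],[[0,0,0],0,-1],[[0,0,0],0,0.3],[[0,0,0],0,0.5],[[0,0,0],0,0.8],[[0,0,0],0,0.8],[[0,0,0],0,0.8],[[0,0,0],0,0.8],[[0,0,0.7],0,0.8],[[0,0,1],0,0.8],[[0,0,1],0,1],[[0,0,1],0,1],[[0,0,0],0,1],[[0,0,0],0,1]])

```text
t: 27.62
eef_pos: [695.7, -87.3, 322.6]
tcp_rot: [3.14, -0.003, 0.185]
ft_force: [-0.4, 0.7, -0.5]
opening: 0.999
grip_force: 0.0
```

Emit:
move_arm(commands=[[[-0.4,0.08,0],0.98,1],[[-0.4,0.08,0],0.98,1],[[-0.4,0.08,0],0.98,1],[[-0.4,0.08,0],0.98,1],[[-0.4,0.08,0],0.98,1],[[-0.4,0.08,0],0.98,1],[[-0.4,0.08,0],0.98,1],[[-0.4,0.08,0],0.98,1],[[-0.4,0.08,0],0.98,1],[[-0.4,0.08,0],0.98,1],[[-0.4,0.08,0],0.98,1],[[-0.4,0.08,0],0.98,1],[[-0.4,0.08,0],0.98,1],[[-0.4,0.08,0],0.98,1],[[-0.4,0.08,0],0.98,1],[[-0.4,0.08,0],0.98,1],[[-0.4,0.08,0],0.98,1],[[-0.4,0.08,0],0.98,1],[[-0.4,0.08,0],0.98,1],[[0,0,0],0.98,1]])

```text
t: 29.28
eef_pos: [465.7, -41.3, 319.7]
tcp_rot: [-3.138, -0.001, 1.757]
ft_force: [0.6, 0.0, 0.6]
opening: 1.003
grip_force: 0.0
```

Emit:
move_arm(commands=[[[0,0,0],0,1],[[0,0,0],0,1],[[0,0,0],0,1]])

```text
t: 29.53
eef_pos: [467.9, -41.8, 320.3]
tcp_rot: [-3.141, -0.0, 1.75]
ft_force: [-0.5, -0.6, -0.6]
opening: 1.003
grip_force: 0.0
```

```bash
python3 - <<'E'
from h import *
t=read_camera("top")
for n,z in (("red_jar_mid",102),("blue_jar_mid",75),("tin_mid",58)):
    for r in cut_out(n,t)[:1]: print(n,r["confidence"],at_z(t,r["at"],z).round())
a=t["image"][130:310,150:450,::-1]
cv2.imwrite("pics/t4.png",cv2.resize(a,None,fx=2.6,fy=2.6,interpolation=cv2.INTER_CUBIC))
print(env.state()["eef_pos"],env.state()["tcp_rot"])
E
```

```text
red_jar_mid 0.8 [470.  62.]
blue_jar_mid 0.42 [658. -91.]
tin_mid 0.58 [702. -90.]
[467.87113864 -41.81378397 320.57443475] [-3.14145109e+00 -5.88109142e-05  1.75183870e+00]
```

View pics/t4.png

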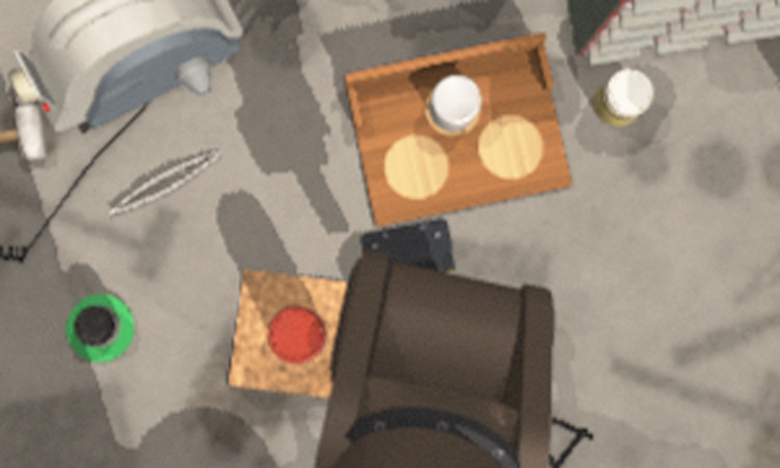

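The tin stands on the back place at (455,103), with red still on the mat. Next is the blue jar.

Emit:
move_arm(commands=[[[-0.31,0.03,0],0,1],[[0,0,-0.8],0,1],[[0,0,-1],0,1],[[0,0,-0.9],0,1],[[0,0,-0.4],0,1],[[0,0,-0.12],0,1],[[0,0,0],0,1],[[0,0,0],0,1],[[0,0,0],0,-1],[[0,0,0],0,-1],[[0,0,0],0,-1],[[0,0,0],0,-1],[[0,0,0],0,-1],[[0,0,0],0,-1],[[0,0,0],0,-1],[[0,0,0],0,-1],[[0,0,0],0,-1]])

```text
t: 31.15
eef_pos: [458.5, -40.9, 224.3]
tcp_rot: [3.141, 0.0, 1.753]
ft_force: [-0.9, 0.5, 5.0]
opening: 0.627
grip_force: 30.0
```

Emit:
move_arm(commands=[[[0,0,0.4],0,-1],[[0,0,0.8],0,-1],[[0,0,1],0,-1],[[0,0,0.5],0,-1],[[0.4,-0.2,0],0,-1],[[0.82,-0.43,0],0,-1],[[0.82,-0.43,0],0,-1],[[0.82,-0.43,0],0,-1],[[0.82,-0.43,0],0,-1],[[0.82,-0.43,0],0,-1],[[0.82,-0.43,0],0,-1],[[0.82,-0.43,0],0,-1],[[0.41,-0.24,0],0,-1],[[0,0,0],0,-1],[[0,0,0],0,-1],[[0,0,-0.8],0,-1],[[0,0,-0.8],0,-1],[[0,0,-0.5],0,-1],[[0,0,0],0,-1],[[0,0,0],0,-1]])

```text
t: 32.82
eef_pos: [654.3, -143.9, 241.9]
tcp_rot: [-3.14, -0.001, 1.753]
ft_force: [-0.5, 0.3, -1.4]
opening: 0.627
grip_force: 30.0
```

Emit:
move_arm(commands=[[[0.02,-0.01,-0.25],0,-1],[[0,0,-0.15],0,-1],[[0,0,-0.03],0,-1],[[0,0,0],0,-1],[[0,0,0],0,0.5],[[0,0,0],0,0.8],[[0,0,0],0,0.8],[[0,0,0],0,0.8],[[0,0,0],0,0.8],[[0,0,0.7],0,0.8],[[0,0,1],0,0.8],[[0,0,1],0,1],[[0,0,1],0,1],[[0,0,0.3],0,1],[[0,0,0],0,1]])

```text
t: 34.07
eef_pos: [655.7, -144.7, 352.1]
tcp_rot: [3.137, 0.002, 1.753]
ft_force: [0.1, -0.1, -1.1]
opening: 0.999
grip_force: 0.0
```

Emit:
move_arm(commands=[[[-0.67,0.79,0],0,1],[[-0.67,0.79,0],0,1],[[-0.67,0.79,0],0,1],[[-0.67,0.79,0],0,1],[[-0.67,0.79,0],0,1],[[-0.67,0.79,0],0,1],[[-0.67,0.79,0],0,1],[[-0.67,0.79,0],0,1],[[-0.67,0.79,0],0,1],[[0,0,0],0,1],[[0,0,0],0,1],[[0,0,0],0,1],[[0,0,0],0,1]])

```text
t: 35.15
eef_pos: [475.2, 68.1, 348.7]
tcp_rot: [-3.141, 0.0, 1.752]
ft_force: [0.2, 0.0, -0.2]
opening: 1.001
grip_force: 0.0
```

Emit:
move_arm(commands=[[[-0.11,0.02,-0.6],0,1],[[0,0,-1],0,1],[[0,0,-1],0,1],[[0,0,-0.8],0,1],[[0,0,-0.4],0,1],[[0,0,-0.09],0,1],[[0,0,0],0,1],[[0,0,0],0,1],[[0,0,0],0,-1],[[0,0,0],0,-1],[[0,0,0],0,-1],[[0,0,0],0,-1],[[0,0,0],0,-1],[[0,0,0],0,-1],[[0,0,0],0,-1],[[0,0,0],0,-1],[[0,0,0],0,-1],[[0,0,0],0,-1]])

```text
t: 36.65
eef_pos: [471.4, 69.2, 232.6]
tcp_rot: [3.141, 0.0, 1.753]
ft_force: [0.1, 0.3, 1.4]
opening: 0.554
grip_force: 30.0
```

Emit:
move_arm(commands=[[[0,0,0.4],0,-1],[[0,0,0.8],0,-1],[[0,0,1],0,-1],[[0,0,0.8],0,-1],[[0.35,-0.25,0],0,-1],[[0.69,-0.49,0],0,-1],[[0.69,-0.49,0],0,-1],[[0.69,-0.49,0],0,-1],[[0.69,-0.49,0],0,-1],[[0.69,-0.49,0],0,-1],[[0.69,-0.49,0],0,-1],[[0.69,-0.49,0],0,-1],[[0.35,-0.25,0],0,-1],[[0,0,0],0,-1],[[0,0,0],0,-1],[[0,0,-0.8],0,-1],[[0,0,-0.8],0,-1],[[0,0,-0.8],0,-1],[[0,0,0],0,-1],[[0,0,0],0,-1]])

```text
t: 38.32
eef_pos: [636.7, -48.1, 249.8]
tcp_rot: [-3.139, -0.001, 1.753]
ft_force: [0.2, -0.5, -1.3]
opening: 0.553
grip_force: 30.0
```

Emit:
move_arm(commands=[[[0.02,-0.03,-0.25],0,-1],[[0,0,-0.13],0,-1],[[0,0,-0.03],0,-1],[[0,0,0],0,-1],[[0,0,0],0,0.5],[[0,0,0],0,0.8],[[0,0,0],0,0.8],[[0,0,0],0,0.8],[[0,0,0],0,0.8],[[0,0,0.7],0,0.8],[[0,0,1],0,0.8],[[0,0,1],0,1],[[0,0,1],0,1],[[0,0,1],0,1],[[0,0,1],0,1],[[0,0.8,0],0,1],[[0,0.8,0],0,1],[[0,0,0],0,1],[[0,0,0],0,1]])

```text
t: 39.9
eef_pos: [637.7, -0.7, 409.4]
tcp_rot: [3.141, 0.0, 1.755]
ft_force: [0.3, -1.1, -0.9]
opening: 1.0
grip_force: 0.0
```

Emit:
move_arm(commands=[[[-1,0.5,0],0,1],[[-1,0.5,0],0,1],[[-1,0.5,0],0,1],[[-1,0.5,0],0,1],[[-1,0.5,0],0,1],[[0,0,0],0,1],[[0,0,0],0,1],[[0,0,0],0,1],[[0,0,0],0,1]])

```text
t: 40.65
eef_pos: [488.7, 72.7, 409.1]
tcp_rot: [3.141, 0.0, 1.752]
ft_force: [1.3, -0.4, -0.6]
opening: 1.0
grip_force: 0.0
```

```bash
python3 - <<'E'
from h import *
t=read_camera("top")
for n,z in (("red_jar_mid",57.5),("blue_jar_mid",44),("small_jar_mid",38),("tin_mid",58),("yellow_jar_mid",30)):
    for r in cut_out(n,t)[:1]: print(n,r["confidence"],at_z(t,r["at"],z).round())
a=t["image"][130:310,150:450,::-1]
cv2.imwrite("pics/t5.png",cv2.resize(a,None,fx=2.6,fy=2.6,interpolation=cv2.INTER_CUBIC))
s=env.state();print(s["eef_pos"],s["opening"],s["ft_force"])
E
```

```text
red_jar_mid 0.69 [635. -47.]
blue_jar_mid 0.87 [ 655. -139.]
small_jar_mid 0.68 [484. 258.]
tin_mid 0.62 [702. -87.]
yellow_jar_mid 0.88 [ 702. -251.]
[488.13635769  73.20868507 409.01731691] 1.0012646354459211 [0.12613713 0.08749654 0.08774379]
```

View pics/t5.png

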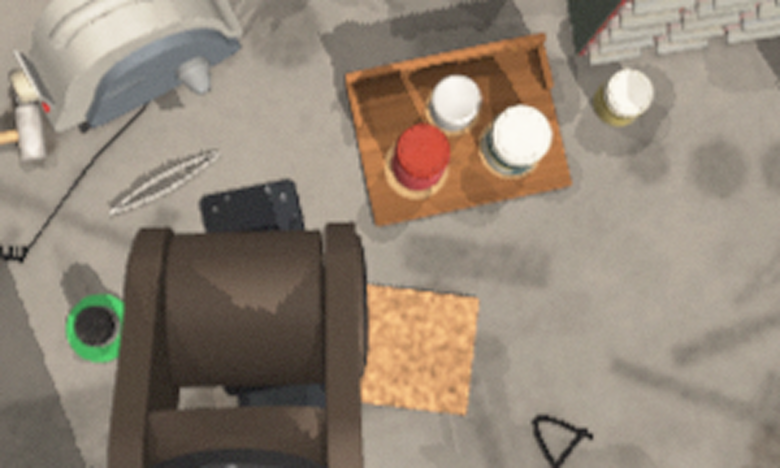

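The red lid is at (422,151) and the blue lid at (521,136), both matching the first picture. The tin is on the back place, the small jar is on the coaster, and yellow hasn't moved.

```bash
python3 -c "
from cell import env
print(env.job_done())"
```

```text
the job is handed in; nothing more can be done
None
```

I finished the job and handed it in at about 41 s; the final picture shows every piece upright: small jar on the coaster, tin on the back place, red and blue jars back where they stood, and the yellow jar not moved (no score was returned).

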